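# Sort the square jars into the pantry caddy

## Task

Only square jars belong in the wooden caddy: take the round jar out of it and stand it wholly on the round cork mat, and stand the three square jars in the caddy, one to a bay in order of size, the largest beside the tall end board and the smallest at the low end. They are glass, so set them down gently without dropping them; all must stand upright at the end, and the other two round jars stay where they are.

Things in the scene. Friction and masses are not known exactly. Their poses are not given: they have to be found in the camera images.
- square_large: large square glass jar, empty and closed with a flat square white lid: 58 x 58 mm and 104 mm high overall, straight sides, lid 16 mm high and as wide as the body, a 3 mm groove below it. Origin: centre of its underside; z up, x and y normal to its sides. It starts upright on the table.
- square_medium: medium square glass jar, empty and closed with a flat square white lid: 50 x 50 mm and 88 mm high overall, straight sides, lid 16 mm high and as wide as the body, a 3 mm groove below it. Origin: centre of its underside; z up, x and y normal to its sides. It starts upright on the table.
- square_small: small square glass jar, empty and closed with a flat square white lid: 42 x 42 mm and 75 mm high overall, straight sides, lid 16 mm high and as wide as the body, a 3 mm groove below it. Origin: centre of its underside; z up, x and y normal to its sides. It starts upright on the table.
- round_large: large round glass jar, empty and closed with a flat round white lid: 58 mm in diameter and 104 mm high overall, lid 16 mm high and as wide as the body. Origin: centre of its underside; z up. It starts upright on the table and stays there.
- round_medium: medium round glass jar, empty and closed with a flat round white lid: 50 mm in diameter and 88 mm high overall, lid 16 mm high and as wide as the body. Origin: centre of its underside; z up. It starts upright in the middle bay of the wooden caddy.
- round_small: small round glass jar, empty and closed with a flat round white lid: 42 mm in diameter and 75 mm high overall, lid 16 mm high and as wide as the body. Origin: centre of its underside; z up. It starts upright on the table and stays there.
- bay_high: Cork pad 66 x 66 x 3 mm, fixed on the floor of the caddy bay beside the tall end board. Origin: centre of its underside and of the bay, 6 mm above the table. x runs along the caddy towards its tall end, z up. That board is 70 mm high from the table with a hand slot. Each bay is 76 x 76 mm inside.
- bay_mid: Cork pad 66 x 66 x 3 mm, fixed on the floor of the middle bay. Origin: centre of its underside and of the bay, 6 mm above the table. x runs along the caddy towards its tall end, z up. The caddy is a fixed dark wooden tray, 260 x 92 mm, three equal bays in a row 84 mm apart; walls 8 mm thick; sides and low end 40 mm high from the table, partitions 30 mm.
- bay_low: Cork pad 66 x 66 x 3 mm, fixed on the floor of the caddy bay farthest from the tall end board. Origin: centre of its underside and of the bay, 6 mm above the table. x runs along the caddy towards its tall end, z up. Its end wall is 40 mm high from the table.
- mat: round cork mat lying on the table, 80 mm in diameter, 4 mm thick, fixed. Origin: centre of its underside; z up.
There are look-alikes about, which are no part of the job. Leave any blue or orange look-alike of the square_small alone.

How it is judged:
At the end, for the whole second after the job is handed in: Square jars on their pads: large at the tall end, medium in the middle, small at the low end (within 25 mm of bay centre); medium round jar on the mat (within 20 mm of centre); other round jars within 30 mm of their starts; all upright within 0.1 rad and at rest (horizontal distance between square_large and bay_high below 0.025 m and z of square_large in the frame of bay_high below 0.01 m and horizontal distance between square_medium and bay_mid below 0.025 m and z of square_medium in the frame of bay_mid below 0.01 m and horizontal distance between square_small and bay_low below 0.025 m and z of square_small in the frame of bay_low below 0.01 m and horizontal distance between round_medium and mat below 0.02 m and z of round_medium in the frame of mat below 0.01 m and angle between each of square_large, square_medium, square_small, round_large, round_medium, round_small's own z axis and vertical below 0.1 rad and linear speed of each of square_large, square_medium, square_small, round_large, round_medium, round_small below 0.02 m/s and distance of each of round_large, round_small from where it was at the start of the episode below 0.03 m); the robot touches nothing.
It fails at once if a jar is dropped into its place (faster than 0.7 m/s within 30 mm above it: a fall of more than about 25 mm) ((horizontal distance between square_large and bay_high below 0.03 m and z of square_large in the frame of bay_high below 0.03 m and linear speed of square_large above 0.7 m/s) or (horizontal distance between square_medium and bay_mid below 0.03 m and z of square_medium in the frame of bay_mid below 0.03 m and linear speed of square_medium above 0.7 m/s) or (horizontal distance between square_small and bay_low below 0.03 m and z of square_small in the frame of bay_low below 0.03 m and linear speed of square_small above 0.7 m/s) or (horizontal distance between round_medium and mat below 0.03 m and z of round_medium in the frame of mat below 0.03 m and linear speed of round_medium above 0.7 m/s)).
It fails at once if the large or small round jar is shifted by more than 30 mm or knocked over (distance of any of round_large, round_small from where it was at the start of the episode above 0.03 m or angle between any of round_large, round_small's own z axis and vertical above 0.3 rad).
It also fails if it takes over 120 s, if anything falls off the work surface, if the arm or the gripper's body presses on something with over 40 N, if the wrist force passes 120 N, or if a joint passes its speed limit or range.

## Robot

A 7-joint arm with a two-finger parallel gripper is mounted at the origin on the work surface. World frame = base frame: x ahead of the robot, y to its left, z up, the work surface at z = 0. Lengths are in m, angles in rad, forces in N, time in s.
With the tool pointing down it reaches from about 0.35 to 0.9 m from the base axis. Payload 8.1 kg.
Tool frame: the origin (TCP) lies between the finger pads; the fingertips stand 22 mm ahead of it and the grasp point (between the pads) lies 3 mm ahead of it (ctrl.nose_length is the distance from the TCP to the fingertips, in m); z points along the fingers, y is the line along which they close (so a half turn about z gives the same grasp; the last joint's range is limited). The gripper opens to 92 mm and grips with 3 to 60 N. Pads are 19 mm wide; open, the fingers measure 130 mm over their backs; the gripper's body (75 mm by 190 mm) begins 47 mm behind the grasp point.
Start: joints at [-1.361, 0.434, 0.025, 1.573, -0.012, 1.134, -0.075], TCP at [0.192, 0.595, 0.249] pointing down, gripper open.
Joint ranges: [-2.62, 2.62], [-0.44, 2.09], [-1.27, 1.32], [0.08, 2.57], [-1.32, 4.46], [0.12, 2], [-2.74, 2.74]. Speed limits (rad/s): [2.22, 2.22, 3.01, 3.01, 3.14, 3.14, 3.14].

## Interface

Orientations are given as [roll, pitch, yaw] about the fixed x, y, z axes, in that order (R = Rz(yaw) Ry(pitch) Rx(roll)).
In Python, from station import ctrl gives the robot as it stands. The module is installed in compiled form; this text tells all that it offers.
- The arm moves only by the tool send_rows, never from a script. Its argument "motion" is a list of rows, each a list of 6 numbers: the shift along the tool's x, y, z in m, then the turn, a rotation vector about the tool's x, y, z in rad. A call has 1 to 10 rows; each row shifts and turns the commanded pose from where the row before left it, along the tool's axes as they then stand; what a row does not reach is not made up. A row lasts 1/12 s, in which the tool goes at most 41.7 mm and 7.16 degrees, less where a joint would pass 70% of its speed; a pose out of reach is approached as far as the arm can. A call with a gripper value outside its range is refused whole. "claw" is the opening, from -1 (shut) to 1 (fully open), set as the call begins (left out, the last holds). The fingers move at their own pace and stop on an object; "grip_force" is the grip in N (left out, the last holds). Time passes only in rows, so rows that do not move let the fingers close. It gives the time, the measured TCP pose, the force, the opening and the grip force at its end, in the units of the state.
- ctrl.get_obs(): the state, without advancing time (a new reading comes with each control period).
- ctrl.snapshot(name): name is "side" or "top"; returns the picture (480x640x3 uint8, red, green, blue); there is no depth.
- ctrl.camera_info(name): a dict with "fx", "fy", "cx", "cy" (pixels), "rvec" (rotation vector, rad) and "tvec" (3), from world to camera coordinates, as OpenCV has them. Camera axes: x right, y down, z forward; pixel columns grow to the right and rows downward; lengths in m; the calibration is good to about 2 mm. A picture is of the moment at which its call begins. camera_info takes no time and is no camera call.
- ctrl.hand_in(): hands the job in; it is judged then, once.
Trained networks look in the newest picture that a camera, given by its name, has taken for a name from the list of things; names that differ only in an ending like _2 or _b are one class to them, and where a whole thing is asked for, a point or a joint stands for the part that bears it (a point fixed in the world has none). Each returns a list of dicts, best first, with "p" (0 to 1); they miss things now and then, are a little off and sometimes report something else, mostly with a low value. They report only what shows in the picture. A call takes as long as a camera call. They do not tell look-alikes from the thing itself.
- ctrl.spot_in(camera, query): "at" ([x, y, z] in m, in the coordinates of the camera as it stood for that picture, good to about 4 mm: the middle of the surface that is visible of it).
The state is a dict: "t": time; "qpos": joint angles; "joint_vel": joint speeds; "joint_torque": joint torques, N m; "position": TCP position; "tool_rot": TCP orientation; "contact_force": force on the tool from outside, world axes, zero at the start; "ft_torque": the same for the moment, N m; "finger_gap": finger opening in m; "grasp_force": force on a finger pad.
Only numpy, scipy, OpenCV 4.12 (cv2) and the standard library are available. Lean on these libraries where they do the work, as an engineer would, in place of code of your own. Each camera call takes 0.05 s, during which the arm holds its last target. There are 200 camera calls.

## Working session

There is one attempt and no reset: what is moved stays moved. The work goes in short steps, Python scripts to look and compute and a tool call to move; the robot and the scene stay as the last step left them, time stands still between calls to the robot, and variables do not carry over. Pictures are saved under pics/ and viewed, at most 14 in all, crops included, and the job is handed in when it is done.

Besides the shell and the picture viewer there is one more tool, called after "Emit:" as name(argument=value, ...) on one line, values as JSON. send_rows: Moves the arm, as the interface text tells. Its arguments: {"type":"object","properties":{"motion":{"type":"array","items":{"type":"array","items":{"type":"number"}}},"claw":{"type":"number"},"grip_force":{"type":"number"}},"required":["motion"]}

```bash
mkdir -p pics; cat > h.py <<'E'
import numpy as np, cv2
from station import ctrl
def cam(n):
    i=ctrl.camera_info(n); R=cv2.Rodrigues(np.array(i["rvec"],float))[0]; t=np.array(i["tvec"],float)
    K=np.array([[i["fx"],0,i["cx"]],[0,i["fy"],i["cy"]],[0,0,1.]]); return K,R,t
def w(n,p):
    K,R,t=cam(n); return R.T@(np.array(p)-t)
def px(n,P):
    K,R,t=cam(n); c=K@(R@np.array(P)+t); return c[:2]/c[2]
def ray(n,u,v,z):
    K,R,t=cam(n); d=R.T@np.linalg.solve(K,[u,v,1.]); o=-R.T@t; return o+d*(z-o[2])/d[2]
def snap(n,f):
    im=ctrl.snapshot(n); cv2.imwrite('pics/'+f,im[:,:,::-1]); return im
E
python3 - <<'E'
from h import *
np.set_printoptions(precision=4,suppress=True)
for c in ("top","side"):
    snap(c,c+'0.png'); K,R,t=cam(c); print(c,-R.T@t,R.T[:,2],K[0,0])
    for q in "square_large square_medium square_small round_large round_medium round_small bay_high bay_mid bay_low mat".split():
        for d in ctrl.spot_in(c,q):
            if d["p"]>.2: P=w(c,d["at"]); print(q,round(d["p"],2),P,px(c,P).astype(int))
o=ctrl.get_obs(); print(o)
E
```

```text
top [ 0.2789 -0.0137  1.127 ] [ 0.1518  0.0194 -0.9882] 598.8276576945283
square_large 0.87 [ 0.4453 -0.3325  0.1082] [522 223]
square_medium 0.84 [ 0.5801 -0.3209  0.0939] [508 149]
square_medium 0.48 [0.4978 0.1906 0.1011] [219 197]
square_medium 0.4 [0.4908 0.1924 0.0072] [227 211]
square_small 0.94 [ 0.4423 -0.0633  0.073 ] [363 229]
square_small 0.9 [ 0.3538 -0.0865  0.0762] [378 279]
square_small 0.9 [ 0.3618 -0.1739  0.0744] [427 274]
square_small 0.83 [0.3515 0.0051 0.0757] [325 281]
square_small 0.81 [ 0.2601 -0.2255  0.0787] [460 332]
square_small 0.53 [ 0.4473 -0.3328  0.108 ] [522 222]
round_large 0.76 [ 0.5979 -0.0444  0.1081] [352 139]
round_medium 0.72 [0.4972 0.1921 0.0983] [218 198]
round_small 0.59 [ 0.449  -0.1983  0.0774] [440 224]
bay_high 0.84 [0.5618 0.1397 0.0105] [255 174]
bay_mid 0.61 [0.4944 0.1898 0.0087] [229 209]
bay_low 0.75 [0.443  0.2626 0.0082] [190 236]
mat 0.73 [ 0.441  -0.3326  0.108 ] [522 225]
mat 0.62 [ 0.5888 -0.1904  0.0015] [426 159]
side [ 0.1444 -0.9708  0.6628] [ 0.2518  0.815  -0.5219] 536.250806305347
square_large 0.7 [ 0.4369 -0.3616  
[... 558 characters left out ...]
igh 0.43 [0.5716 0.1661 0.0146] [346 204]
bay_mid 0.74 [0.4973 0.1815 0.0741] [316 184]
bay_low 0.64 [0.4598 0.2812 0.0094] [292 193]
mat 0.79 [ 0.5837 -0.1933  0.005 ] [411 287]
{'t': 1.1, 'qpos': array([-1.3606,  0.4345,  0.025 ,  1.5732, -0.0116,  1.134 , -0.0751]), 'joint_vel': array([ 0.0015,  0.0003, -0.0009,  0.0002,  0.0007, -0.0015,  0.0011]), 'joint_torque': array([ -0.0001, -66.7673,   0.9837, -31.4824,  -0.0606,   0.0323,
         0.    ]), 'position': array([0.1924, 0.5947, 0.2488]), 'tool_rot': array([3.1416, 0.    , 2.8287]), 'contact_force': array([0.8097, 0.0193, 0.0672]), 'ft_torque': array([-0.0368, -0.0369,  0.034 ]), 'grasp_force': 0.0, 'finger_gap': 0.09196340377306272}
```

View pics/top0.png

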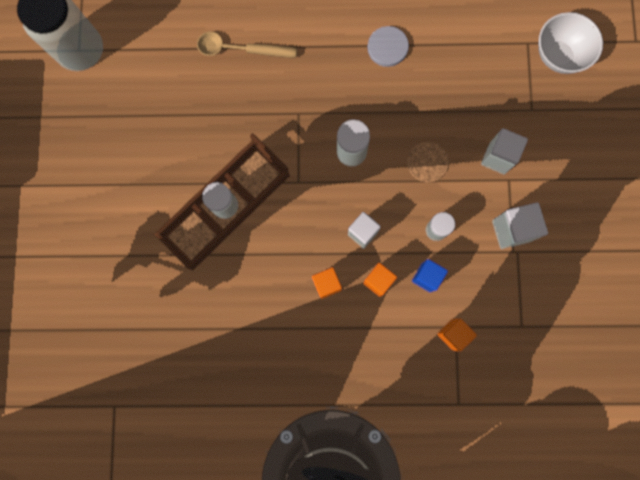

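View pics/side0.png

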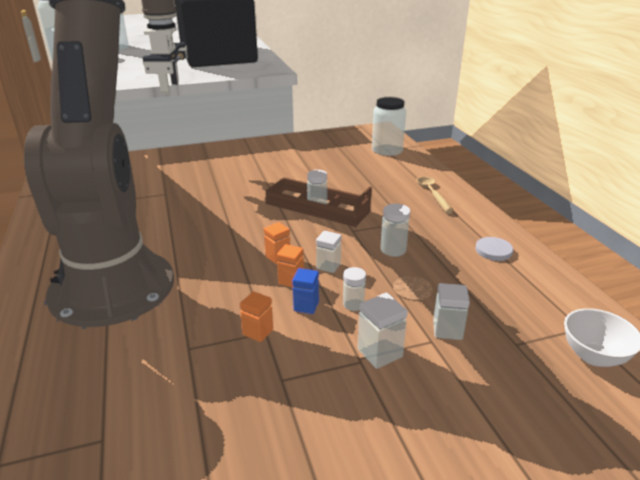

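The top view shows the white small square jar at (363,229), with orange look-alikes at (327,281), (379,279) and (457,334) and the blue one at (430,274). The medium square is at (506,150), the large square at (522,225), the mat at (428,161), and the caddy has its tall board at the upper right, around (270,158). The side view agrees. Next I need the yaws.

```bash
python3 - <<'E'
from h import *
im=cv2.imread('pics/top0.png')
C=[(363,229,25),(506,150,32),(522,225,36),(225,202,70)]
out=[cv2.resize(im[v-r:v+r,u-r:u+r],(400,400),interpolation=cv2.INTER_CUBIC) for u,v,r in C]
o=np.vstack([np.hstack(out[:2]),np.hstack(out[2:])]); o=cv2.resize(o,(600,600)); cv2.imwrite('pics/c1.png',o)
E
```

```text
(no output)
```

View pics/c1.png

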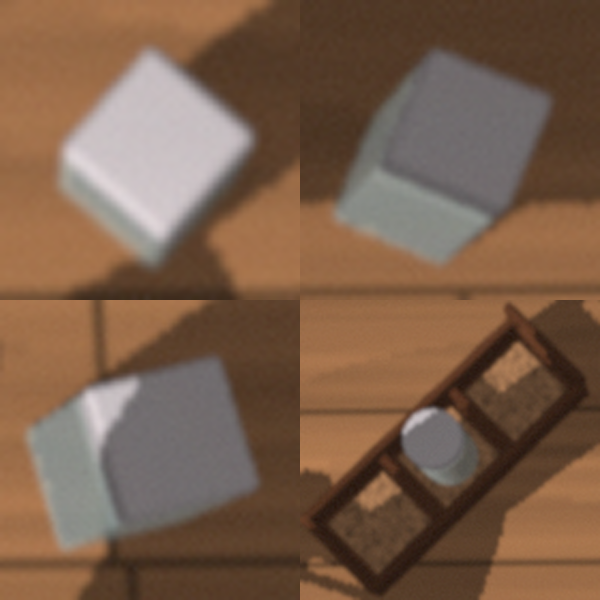

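```bash
python3 - <<'E'
from h import *
np.set_printoptions(precision=4,suppress=True)
def q(name,pts,u0,v0,s,ox,oy,z):
    P=np.array([ray('top',u0+(x-ox)/s,v0+(y-oy)/s,z) for x,y in pts]); 
    e=np.roll(P,-1,0)-P; a=np.degrees(np.arctan2(e[:,1],e[:,0]))
    print(name,P.mean(0)[:2],np.linalg.norm(e,axis=1),a, a%90)
q('small',[(150,47),(257,135),(162,240),(62,152)],338,204,6,0,0,.075)
q('med',[(437,48),(552,98),(498,215),(383,170)],474,118,4.6875,300,0,.088)
q('large',[(90,388),(218,355),(260,487),(123,528)],486,189,4.1667,0,300,.104)
q('high',[(517,342),(567,385),(520,440),(468,393)],155,132,2.143,300,300,.009)
q('low',[(382,470),(432,520),(385,572),(332,522)],155,132,2.143,300,300,.009)
# caddy rim, mat close-up
im=cv2.imread('pics/top0.png'); cv2.imwrite('pics/c2.png',np.hstack([cv2.resize(im[132:272,155:295],(560,560),interpolation=cv2.INTER_CUBIC),cv2.resize(im[131:191,398:458],(240,560),interpolation=cv2.INTER_CUBIC)]))
E
```

```text
small [ 0.4453 -0.0639] [0.0411 0.0422 0.0394 0.0411] [-130.7181  137.3132   47.6105  -40.3155] [49.2819 47.3132 47.6105 49.6845]
med [ 0.5877 -0.3248] [0.0471 0.051  0.0461 0.053 ] [-115.645   153.2383   66.8328  -25.5927] [64.355  63.2383 66.8328 64.4073]
large [ 0.4472 -0.343 ] [0.0551 0.0572 0.0593 0.0595] [ -76.0245 -166.0729  106.097    10.0052] [13.9755 13.9271 16.097  10.0052]
high [0.5629 0.1376] [0.0607 0.065  0.0642 0.0639] [-131.7221  140.0328   47.2655  -43.0588] [48.2779 50.0328 47.2655 46.9412]
low [0.4454 0.2564] [0.0644 0.0612 0.066  0.0634] [-134.9249  138.4629   47.0589  -43.0432] [45.0751 48.4629 47.0589 46.9568]
```

View pics/c2.png

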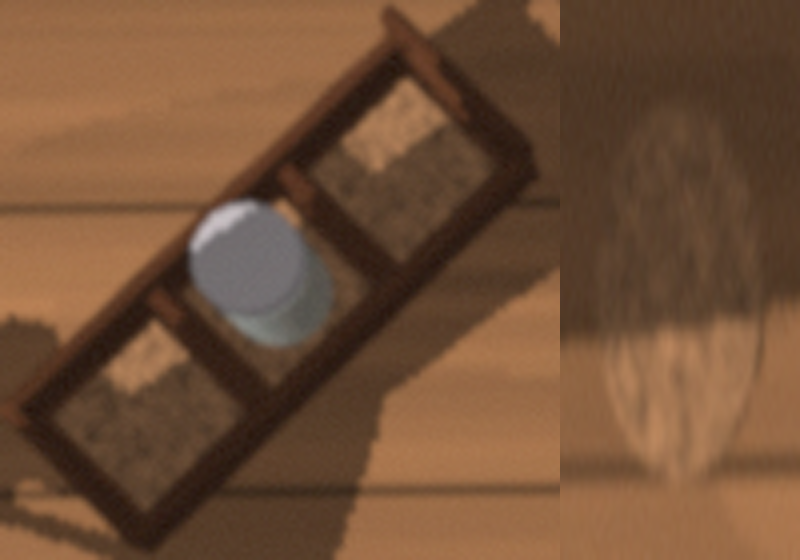

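The zoom shows both empty pads, the round jar with its lid at about (247,257) in the crop, and the mat spanning x 605–765 and y 105–485 in the right panel.

```bash
python3 - <<'E'
from h import *
np.set_printoptions(precision=4,suppress=True)
f=lambda x,y,z:ray('top',155+x/4,132+y/4,z)[:2]
H=np.mean([f(*p,.009) for p in [(400,76),(492,165),(402,264),(313,172)]],0)
L=np.mean([f(*p,.009) for p in [(150,318),(243,408),(148,514),(54,415)]],0)
d=H-L; print('H',H,'L',L,'mid',(H+L)/2,np.linalg.norm(d),np.degrees(np.arctan2(d[1],d[0])))
a,b,c=[f(*p,.04) for p in [(150,552),(536,178),(3,412)]]
print('wall',a,b,np.linalg.norm(b-a),np.degrees(np.arctan2(*(b-a)[::-1])),'end',np.linalg.norm(c-a),np.degrees(np.arctan2(*(c-a)[::-1])))
u=(b-a)/np.linalg.norm(b-a); n=np.array([-u[1],u[0]]); print('from corner: L',a+46*n/1000+.046*u,'H',a+.046*n+.214*u)
print('mat',ray('top',429.2,162.6,.004),'round lid',f(247,257,.088))
# side mat
for s in [(411,287)]: print(ray('side',*s,.004))
E
```

```text
H [0.5623 0.1401] L [0.4448 0.2591] mid [0.5036 0.1996] 0.16722565655630417 -45.378202184987366
wall [0.3763 0.2493] [0.5493 0.073 ] 0.24703703297618976 -45.527125221162386 end 0.095663281651983 46.90298352903079
from corner: L [0.4413 0.2487] H [0.559  0.1288]
mat [ 0.5823 -0.1942  0.004 ] round lid [0.503  0.1978]
[ 0.5833 -0.19    0.004 ]
```

```bash
cat > m.py <<'E'
import sys; from h import *
# usage: x y z(TCP) yawdeg -> turn about tool z, then shift in turned tool frame
x,y,z,yd=map(float,sys.argv[1:]); o=ctrl.get_obs(); p=o["position"]; yaw=o["tool_rot"][2]
d=(np.radians(yd)-yaw+np.pi)%(2*np.pi)-np.pi; c,s=np.cos(np.radians(yd)),np.sin(np.radians(yd)); D=np.array([x,y,z])-p
print("turn",round(-d,4),"shift",round(c*D[0]+s*D[1],4),round(s*D[0]-c*D[1],4),round(-D[2],4),"dist",round(np.linalg.norm(D),3),"rot",o["tool_rot"].round(4),"q",o["qpos"].round(2))
E
python3 m.py 0.5035 0.199 0.2 134.6
```

```text
turn 0.4795 shift -0.5002 -0.0563 0.0488 dist 0.506 rot [3.1416 0.     2.8287] q [-1.36  0.43  0.03  1.57 -0.01  1.13 -0.08]
```

Emit:
send_rows(motion=[[0,0,0,0,0,0.0959],[0,0,0,0,0,0.0959],[0,0,0,0,0,0.0959],[0,0,0,0,0,0.0959],[0,0,0,0,0,0.0959],[-0.0333,-0.0037,0,0,0,0],[-0.0333,-0.0037,0,0,0,0],[-0.0333,-0.0037,0,0,0,0],[-0.0333,-0.0037,0,0,0,0],[-0.0333,-0.0037,0,0,0,0]], claw=1, grip_force=15)

```text
t: 1.93
position: [0.2968, 0.4618, 0.2489]
tool_rot: [3.141, -0.0, 2.349]
contact_force: [0.8, 1.2, -0.7]
finger_gap: 0.092
grasp_force: 0.0
```

Emit:
send_rows(motion=[[-0.0333,-0.0037,0,0,0,0],[-0.0333,-0.0037,0,0,0,0],[-0.0333,-0.0037,0,0,0,0],[-0.0333,-0.0037,0,0,0,0],[-0.0333,-0.0037,0,0,0,0],[-0.0333,-0.0037,0,0,0,0],[-0.0333,-0.0037,0,0,0,0],[-0.0333,-0.0037,0,0,0,0],[-0.0333,-0.0037,0.0244,0,0,0],[-0.0333,-0.0037,0.0244,0,0,0]])

```text
t: 2.77
position: [0.5055, 0.1993, 0.2008]
tool_rot: [3.137, 0.001, 2.35]
contact_force: [1.0, 0.3, -0.6]
finger_gap: 0.0915
grasp_force: 0.0
```

```bash
python3 m.py 0.5035 0.199 0.074 134.6; python3 m.py 0.5035 0.199 0.074 134.6
```

```text
turn 0.0004 shift 0.0012 -0.0016 0.1268 dist 0.127 rot [3.1374e+00 1.0000e-03 2.3496e+00] q [-0.71  0.35  0.31  1.86 -0.13  0.95  0.44]
turn 0.0004 shift 0.0012 -0.0016 0.1268 dist 0.127 rot [3.1374e+00 1.0000e-03 2.3496e+00] q [-0.71  0.35  0.31  1.86 -0.13  0.95  0.44]
```

Emit:
send_rows(motion=[[0,0,0,0,0,0],[0,0,0.021,0,0,0],[0,0,0.021,0,0,0],[0,0,0.021,0,0,0],[0,0,0.021,0,0,0],[0,0,0.021,0,0,0],[0,0,0.021,0,0,0],[0,0,0,0,0,0],[0,0,0,0,0,0]])

```text
t: 3.52
position: [0.5029, 0.1999, 0.0735]
tool_rot: [-3.139, -0.001, 2.349]
contact_force: [1.1, -0.1, -0.4]
finger_gap: 0.0916
grasp_force: 0.0
```

Emit:
send_rows(motion=[[0,0,0,0,0,0],[0,0,0,0,0,0],[0,0,0,0,0,0],[0,0,0,0,0,0],[0,0,0,0,0,0],[0,0,0,0,0,0],[0,0,0,0,0,0],[0,0,0,0,0,0]], claw=-1)

```text
t: 4.18
position: [0.5032, 0.1997, 0.074]
tool_rot: [-3.141, -0.0, 2.349]
contact_force: [-2.2, -1.7, 3.9]
finger_gap: 0.0497
grasp_force: 15.0
```

Emit:
send_rows(motion=[[0,0,-0.01,0,0,0],[0,0,-0.02,0,0,0],[0,0,-0.02,0,0,0],[0,0,-0.025,0,0,0],[0,0,-0.025,0,0,0],[0,0,-0.025,0,0,0],[0,0,-0.025,0,0,0],[0,0,0,0,0,0]])

```text
t: 4.85
position: [0.5059, 0.2009, 0.2292]
tool_rot: [3.134, 0.002, 2.349]
contact_force: [1.9, 0.3, -1.8]
finger_gap: 0.0497
grasp_force: 15.0
```

```bash
python3 m.py 0.583 -0.192 0.225 134.6;python3 - <<'E'
from h import *
snap('side','s1.png')
E
```

```text
turn -0.0004 shift -0.3339 -0.221 0.0042 dist 0.4 rot [3.1339e+00 2.0000e-03 2.3489e+00] q [-0.72  0.32  0.32  1.82 -0.12  1.01  0.42]
```

View pics/s1.png

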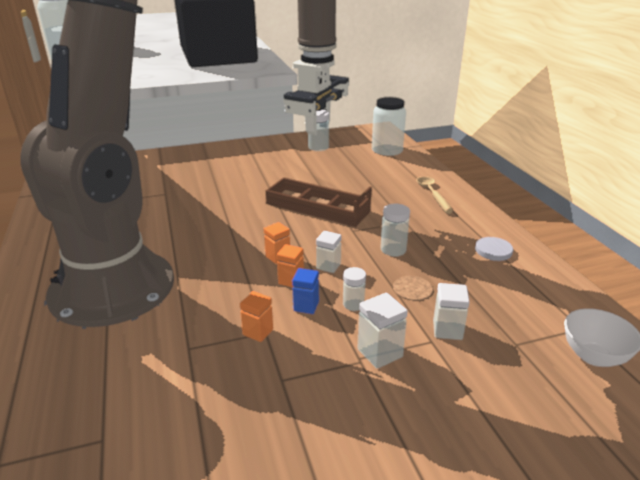

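The round jar is in the gripper at (318,130), hanging straight. The caddy is empty and the mat at (412,288) is clear.

Emit:
send_rows(motion=[[-0.012,-0.008,0,0,0,0],[-0.025,-0.0165,0,0,0,0],[-0.025,-0.0165,0,0,0,0],[-0.025,-0.0165,0,0,0,0],[-0.025,-0.0165,0,0,0,0],[-0.025,-0.0165,0,0,0,0],[-0.025,-0.0165,0,0,0,0],[-0.025,-0.0165,0,0,0,0],[-0.025,-0.0165,0,0,0,0],[-0.025,-0.0165,0,0,0,0]])

```text
t: 5.73
position: [0.5579, -0.0799, 0.2229]
tool_rot: [-3.14, -0.001, 2.349]
contact_force: [1.3, 0.2, -1.6]
finger_gap: 0.0495
grasp_force: 15.0
```

Emit:
send_rows(motion=[[-0.025,-0.0165,0,0,0,0],[-0.025,-0.0165,0,0,0,0],[-0.025,-0.0165,0,0,0,0],[-0.022,-0.0145,0,0,0,0],[0,0,0,0,0,0],[0,0,0,0,0,0]])

```text
t: 6.23
position: [0.5802, -0.1945, 0.2227]
tool_rot: [-3.14, -0.001, 2.346]
contact_force: [-0.8, -0.1, -2.3]
finger_gap: 0.0499
grasp_force: 15.0
```

```bash
python3 m.py 0.583 -0.192 0.070 134.6;python3 - <<'E'
from h import *
im=snap('top','t1.png')
cv2.imwrite('pics/t1c.png',cv2.resize(im[60:260,340:600,::-1],None,fx=3,fy=3))
E
```

```text
turn -0.0035 shift -0.0002 0.0037 0.1527 dist 0.153 rot [-3.1398e+00 -1.1000e-03  2.3457e+00] q [-0.06  0.45  0.43  1.67 -0.21  1.07  1.21]
```

View pics/t1c.png

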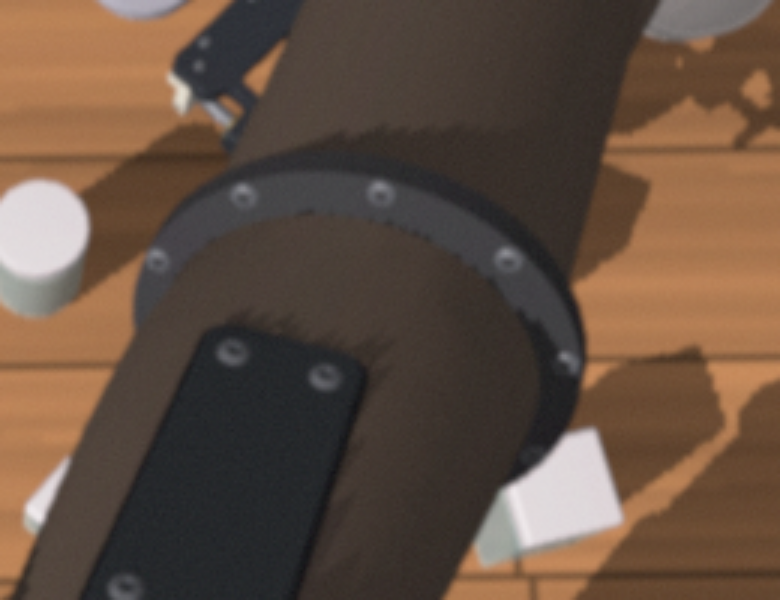

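The arm blocks the top view here, but the measured pose is good. Lowering now.

Emit:
send_rows(motion=[[0,0.0037,0.02,0,0,0],[0,0,0.03,0,0,0],[0,0,0.03,0,0,0],[0,0,0.03,0,0,0],[0,0,0.02,0,0,0],[0,0,0.012,0,0,0],[0,0,0.006,0,0,0],[0,0,0,0,0,0],[0,0,0,0,0,0]])

```text
t: 7.03
position: [0.5843, -0.1897, 0.0767]
tool_rot: [3.141, 0.001, 2.35]
contact_force: [0.4, -0.8, -2.4]
finger_gap: 0.0497
grasp_force: 15.0
```

```bash
python3 m.py 0.583 -0.192 0.0695 134.6;python3 - <<'E'
from h import *
im=snap('side','s2.png')
cv2.imwrite('pics/s2c.png',cv2.resize(im[190:340,320:500,::-1],None,fx=4,fy=4))
E
```

```text
turn 0.0005 shift -0.0007 -0.0026 0.0072 dist 0.008 rot [3.1409e+00 7.0000e-04 2.3498e+00] q [-0.02  0.62  0.36  1.8  -0.3   0.78  1.27]
```

View pics/s2c.png

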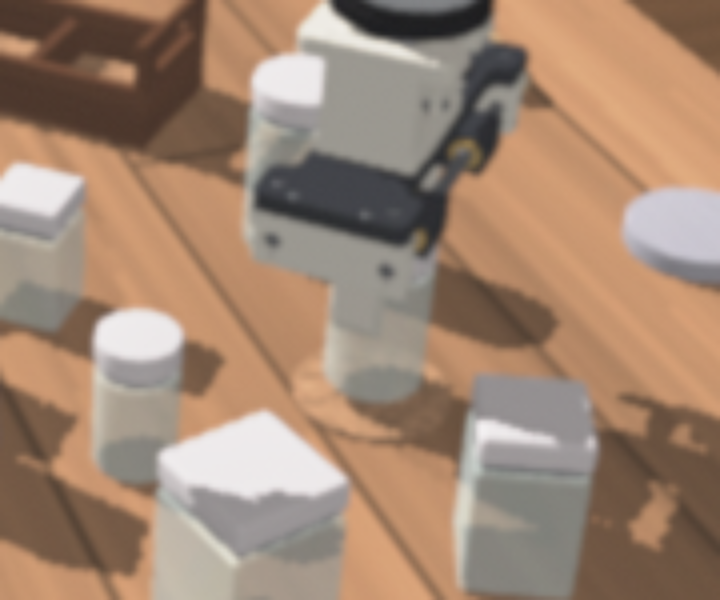

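The jar hangs just above the mat: its bottom is at about (375,375) in the crop, over the mat spanning x 290–457. It's centred well.

Emit:
send_rows(motion=[[0,-0.0026,0.003,0,0,0],[0,0,0.003,0,0,0],[0,0,0.001,0,0,0],[0,0,0,0,0,0]])

```text
t: 7.42
position: [0.5819, -0.192, 0.0691]
tool_rot: [3.141, 0.0, 2.349]
contact_force: [-0.0, -0.8, -2.0]
finger_gap: 0.0497
grasp_force: 15.0
```

Emit:
send_rows(motion=[[0,0,0,0,0,0],[0,0,0,0,0,0],[0,0,0,0,0,0],[0,0,0,0,0,0],[0,0,0,0,0,0],[0,0,0,0,0,0]], claw=0.9)

```text
t: 7.92
position: [0.5819, -0.1918, 0.069]
tool_rot: [3.141, 0.0, 2.349]
contact_force: [-0.3, 0.3, 0.4]
finger_gap: 0.0844
grasp_force: 0.0
```

Emit:
send_rows(motion=[[0,0,-0.01,0,0,0],[0,0,-0.02,0,0,0],[0,0,-0.03,0,0,0],[0,0,-0.03,0,0,0],[0,0,-0.03,0,0,0],[0,0,-0.01,0,0,0],[0,0,0,0,0,0]])

```text
t: 8.5
position: [0.5835, -0.1926, 0.2029]
tool_rot: [3.138, 0.005, 2.349]
contact_force: [-0.5, 0.4, -0.2]
finger_gap: 0.0873
grasp_force: 0.0
```

```bash
python3 m.py 0.5877 -0.3248 0.2 154.5
```

```text
turn -0.3475 shift -0.0607 -0.1175 0.0029 dist 0.132 rot [3.1382 0.0051 2.349 ] q [-0.06  0.47  0.43  1.69 -0.22  1.02  1.22]
```

Emit:
send_rows(motion=[[0,0,0,0,0,-0.1158],[0,0,0,0,0,-0.1158],[0,0,0,0,0,-0.1158],[-0.0121,-0.0235,0,0,0,0],[-0.0121,-0.0235,0,0,0,0],[-0.0121,-0.0235,0,0,0,0],[-0.0121,-0.0235,0,0,0,0],[-0.0121,-0.0235,0,0,0,0],[0,0,0,0,0,0],[0,0,0,0,0,0]], claw=1)

```text
t: 9.33
position: [0.5846, -0.3258, 0.1977]
tool_rot: [-3.141, -0.002, 2.693]
contact_force: [0.3, 0.0, -0.0]
finger_gap: 0.0918
grasp_force: 0.0
```

```bash
python3 m.py 0.5877 -0.3248 0.069 154.5; python3 - <<'E'
from h import *
im=snap('side','s3.png')
for q in ('round_medium','square_medium'):
    for d in ctrl.spot_in('side',q):
        if d['p']>.4: print(q,d['p'],w('side',d['at']).round(4))
cv2.imwrite('pics/s3c.png',cv2.resize(im[190:390,320:560,::-1],None,fx=3,fy=3))
E
```

```text
turn -0.0033 shift -0.0024 0.0023 0.1287 dist 0.129 rot [-3.1406e+00 -1.7000e-03  2.6932e+00] q [ 0.21  0.56  0.35  1.54 -0.21  1.08  1.73]
round_medium 0.95 [ 0.5764 -0.2095  0.0638]
square_medium 0.91 [ 0.5789 -0.336   0.0604]
```

View pics/s3c.png

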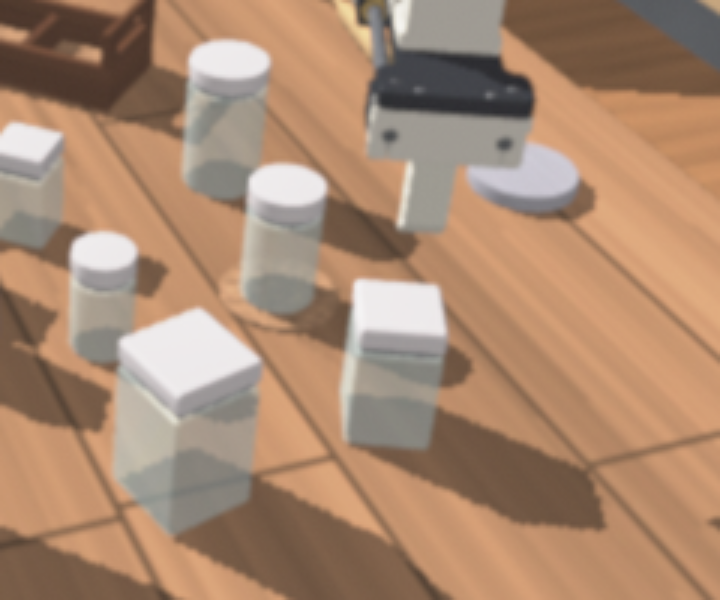

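The round jar stands upright inside the mat at about (278,295) in the crop. I'll cross-check the medium and large lid poses from this view.

```bash
python3 - <<'E'
from h import *
np.set_printoptions(precision=4,suppress=True)
for n,z,pts in [('med',.088,[(355,282),(438,285),(445,340),(349,334)]),('large',.104,[(197,310),(261,365),(179,402),(119,348)])]:
    P=np.array([ray('side',320+x/3,190+y/3,z) for x,y in pts]); e=np.roll(P,-1,0)-P
    print(n,P.mean(0)[:2],np.linalg.norm(e,axis=1),np.degrees(np.arctan2(e[:,1],e[:,0]))%90)
E
```

```text
med [ 0.5879 -0.3277] [0.0488 0.0526 0.0536 0.0511] [68.838  63.6399 66.5453 58.0701]
large [ 0.4476 -0.3475] [0.0568 0.0559 0.0531 0.0573] [13.7773 15.0573 15.0869 18.681 ]
```

Emit:
send_rows(motion=[[-0.0028,0.001,0.02,0,0,0],[0,0,0.03,0,0,0],[0,0,0.03,0,0,0],[0,0,0.03,0,0,0],[0,0,0.018,0,0,0],[0,0,0,0,0,0],[0,0,0,0,0,0]])

```text
t: 10.07
position: [0.5887, -0.3227, 0.0704]
tool_rot: [3.141, -0.002, 2.698]
contact_force: [-0.1, -0.5, 1.4]
finger_gap: 0.0915
grasp_force: 0.0
```

Emit:
send_rows(motion=[[0,0,0,0,0,0],[0,0,0,0,0,0],[0,0,0,0,0,0],[0,0,0,0,0,0],[0,0,0,0,0,0],[0,0,0,0,0,0],[0,0,0,0,0,0],[0,0,0,0,0,0]], claw=-1)

```text
t: 10.73
position: [0.5889, -0.3244, 0.0711]
tool_rot: [-3.142, 0.0, 2.696]
contact_force: [-0.9, -0.2, 2.3]
finger_gap: 0.0499
grasp_force: 14.9
```

Emit:
send_rows(motion=[[0,0,-0.01,0,0,0],[0,0,-0.02,0,0,0],[0,0,-0.02,0,0,0],[0,0,-0.025,0,0,0],[0,0,-0.025,0,0,0],[0,0,-0.025,0,0,0],[0,0,-0.025,0,0,0],[0,0,0,0,0,0]])

```text
t: 11.4
position: [0.5906, -0.3256, 0.227]
tool_rot: [3.142, 0.008, 2.696]
contact_force: [1.1, -0.6, -1.2]
finger_gap: 0.0499
grasp_force: 14.9
```

```bash
python3 m.py 0.5036 0.1994 0.22 134.6
```

```text
turn 0.3471 shift 0.4349 0.3067 0.007 dist 0.532 rot [3.1416 0.0077 2.6963] q [ 0.2   0.54  0.36  1.5  -0.2   1.13  1.72]
```

Emit:
send_rows(motion=[[0,0,0,0,0,0.1157],[0,0,0,0,0,0.1157],[0,0,0,0,0,0.1157],[0.0127,0.009,0,0,0,0],[0.0254,0.0179,0,0,0,0],[0.0254,0.0179,0,0,0,0],[0.0254,0.0179,0,0,0,0],[0.0254,0.0179,0,0,0,0],[0.0254,0.0179,0,0,0,0],[0.0254,0.0179,0,0,0,0]])

```text
t: 12.23
position: [0.5549, -0.1234, 0.2208]
tool_rot: [-3.141, -0.001, 2.349]
contact_force: [0.8, 0.2, -2.1]
finger_gap: 0.0495
grasp_force: 14.9
```

Emit:
send_rows(motion=[[0.0254,0.0179,0,0,0,0],[0.0254,0.0179,0,0,0,0],[0.0254,0.0179,0,0,0,0],[0.0254,0.0179,0,0,0,0],[0.0254,0.0179,0,0,0,0],[0.0254,0.0179,0,0,0,0],[0.0254,0.0179,0,0,0,0],[0.0254,0.0179,0,0,0,0],[0.0254,0.0179,0,0,0,0],[0.0254,0.0179,0,0,0,0]])

```text
t: 13.07
position: [0.5039, 0.1829, 0.221]
tool_rot: [-3.141, -0.0, 2.349]
contact_force: [0.1, -0.3, -1.5]
finger_gap: 0.0499
grasp_force: 14.9
```

Emit:
send_rows(motion=[[0.0154,0.01,0,0,0,0],[0,0,0,0,0,0],[0,0,0,0,0,0]])

```text
t: 13.32
position: [0.5004, 0.2005, 0.2207]
tool_rot: [-3.141, -0.0, 2.352]
contact_force: [-0.2, -0.9, -2.2]
finger_gap: 0.05
grasp_force: 14.9
```

```bash
python3 m.py 0.5036 0.1994 0.082 134.6
```

```text
turn 0.003 shift -0.0031 0.0015 0.1387 dist 0.139 rot [-3.1409e+00 -3.0000e-04  2.3522e+00] q [-0.73  0.33  0.33  1.84 -0.12  1.    0.43]
```

Emit:
send_rows(motion=[[-0.003,0.0015,0.02,0,0,0],[0,0,0.03,0,0,0],[0,0,0.03,0,0,0],[0,0,0.025,0,0,0],[0,0,0.015,0,0,0],[0,0,0.01,0,0,0],[0,0,0.006,0,0,0],[0,0,0,0,0,0],[0,0,0,0,0,0]])

```text
t: 14.07
position: [0.5048, 0.1981, 0.0855]
tool_rot: [3.141, 0.0, 2.349]
contact_force: [-1.0, 0.0, -2.5]
finger_gap: 0.0501
grasp_force: 14.9
```

```bash
python3 m.py 0.5036 0.1994 0.0805 134.6
```

```text
turn -0.0005 shift 0.0018 0.0 0.005 dist 0.005 rot [3.1409e+00 4.0000e-04 2.3487e+00] q [-0.67  0.5   0.27  1.97 -0.21  0.69  0.51]
```

Emit:
send_rows(motion=[[0.001,0,0.0025,0,0,0],[0,0,0.002,0,0,0],[0,0,0.001,0,0,0],[0,0,0,0,0,0],[0,0,0,0,0,0]])

```text
t: 14.48
position: [0.5037, 0.1993, 0.0798]
tool_rot: [3.141, 0.0, 2.35]
contact_force: [-1.9, -1.0, 3.0]
finger_gap: 0.0501
grasp_force: 15.0
```

Emit:
send_rows(motion=[[0,0,0,0,0,0],[0,0,0,0,0,0],[0,0,0,0,0,0],[0,0,0,0,0,0],[0,0,0,0,0,0],[0,0,0,0,0,0]], claw=0.9)

```text
t: 14.98
position: [0.5036, 0.1992, 0.0794]
tool_rot: [3.142, 0.0, 2.349]
contact_force: [0.3, 0.1, 0.0]
finger_gap: 0.0842
grasp_force: 0.0
```

Emit:
send_rows(motion=[[0,0,-0.01,0,0,0],[0,0,-0.02,0,0,0],[0,0,-0.03,0,0,0],[0,0,-0.03,0,0,0],[0,0,-0.03,0,0,0],[0,0,-0.01,0,0,0],[0,0,0,0,0,0]])

```text
t: 15.57
position: [0.5051, 0.1998, 0.213]
tool_rot: [3.136, 0.001, 2.349]
contact_force: [-0.2, -0.3, -0.6]
finger_gap: 0.0871
grasp_force: 0.0
```

```bash
python3 m.py 0.4474 -0.345 0.215 104.2; python3 - <<'E'
from h import *
snap('side','s4.png')
for q in ('square_medium','square_small','round_small'):
    for d in ctrl.spot_in('side',q)[:3]:
        if d['p']>.4: print(q,d['p'],w('side',d['at']).round(4))
E
```

```text
turn 0.5308 shift -0.514 -0.1896 -0.002 dist 0.548 rot [3.1358e+00 1.4000e-03 2.3494e+00] q [-0.73  0.34  0.33  1.85 -0.13  0.97  0.44]
square_medium 0.94 [0.499  0.1865 0.0666]
square_small 0.94 [ 0.346  -0.0045  0.0577]
square_small 0.88 [ 0.44   -0.0737  0.0508]
square_small 0.76 [ 0.2569 -0.2356  0.051 ]
round_small 0.9 [ 0.4527 -0.2188  0.0543]
```

Emit:
send_rows(motion=[[0,0,0,0,0,0.1062],[0,0,0,0,0,0.1062],[0,0,0,0,0,0.1062],[0,0,0,0,0,0.1062],[0,0,0,0,0,0.1062],[-0.032,-0.0118,0,0,0,0],[-0.032,-0.0118,0,0,0,0],[-0.032,-0.0118,0,0,0,0],[-0.032,-0.0118,0,0,0,0],[-0.032,-0.0118,0,0,0,0]], claw=1)

```text
t: 16.6
position: [0.4844, 0.028, 0.2082]
tool_rot: [-3.139, 0.0, 1.819]
contact_force: [0.5, -0.4, -0.1]
finger_gap: 0.0919
grasp_force: 0.0
```

Emit:
send_rows(motion=[[-0.032,-0.0118,0,0,0,0],[-0.032,-0.0118,0,0,0,0],[-0.032,-0.0118,0,0,0,0],[-0.032,-0.0118,0,0,0,0],[-0.032,-0.0118,0,0,0,0],[-0.032,-0.0118,0,0,0,0],[-0.032,-0.0118,0,0,0,0],[-0.032,-0.0118,0,0,0,0],[-0.032,-0.0118,0,0,0,0],[-0.032,-0.0118,0,0,0,0]])

```text
t: 17.43
position: [0.4486, -0.3108, 0.2081]
tool_rot: [-3.14, -0.001, 1.819]
contact_force: [0.7, 1.0, 0.5]
finger_gap: 0.0913
grasp_force: 0.0
```

Emit:
send_rows(motion=[[-0.032,-0.0118,0,0,0,0],[0,0,0,0,0,0],[0,0,0,0,0,0]])

```text
t: 17.68
position: [0.4444, -0.3454, 0.2081]
tool_rot: [-3.139, -0.001, 1.814]
contact_force: [0.7, 0.3, -0.4]
finger_gap: 0.0915
grasp_force: 0.0
```

```bash
python3 m.py 0.4474 -0.345 0.078 104.2
```

```text
turn -0.0046 shift -0.0004 0.003 0.1301 dist 0.13 rot [-3.139e+00 -5.000e-04  1.814e+00] q [ 0.12  0.41  0.62  1.82 -0.28  1.    1.09]
```

Emit:
send_rows(motion=[[0,0.002,0.02,0,0,0],[0,0,0.03,0,0,0],[0,0,0.03,0,0,0],[0,0,0.03,0,0,0],[0,0,0.02,0,0,0],[0,0,0,0,0,0],[0,0,0,0,0,0]])

```text
t: 18.27
position: [0.4475, -0.3412, 0.0784]
tool_rot: [-3.139, -0.003, 1.82]
contact_force: [0.1, -0.3, 0.2]
finger_gap: 0.0918
grasp_force: 0.0
```

Emit:
send_rows(motion=[[0,0,0,0,0,0],[0,0,0,0,0,0],[0,0,0,0,0,0],[0,0,0,0,0,0],[0,0,0,0,0,0],[0,0,0,0,0,0],[0,0,0,0,0,0],[0,0,0,0,0,0]], claw=-1)

```text
t: 18.93
position: [0.4483, -0.3431, 0.0799]
tool_rot: [3.141, 0.0, 1.819]
contact_force: [0.2, 2.5, 5.9]
finger_gap: 0.0579
grasp_force: 15.0
```

Emit:
send_rows(motion=[[0,0,-0.01,0,0,0],[0,0,-0.02,0,0,0],[0,0,-0.02,0,0,0],[0,0,-0.025,0,0,0],[0,0,-0.025,0,0,0],[0,0,-0.025,0,0,0],[0,0,-0.025,0,0,0],[0,0,0,0,0,0]])

```text
t: 19.6
position: [0.4491, -0.3447, 0.2343]
tool_rot: [3.137, 0.005, 1.818]
contact_force: [0.8, -0.8, -2.3]
finger_gap: 0.0581
grasp_force: 15.0
```

```bash
python3 m.py 0.5624 0.1399 0.235 134.6
```

```text
turn -0.5315 shift 0.2655 0.4209 -0.0007 dist 0.498 rot [3.1371 0.0045 1.8177] q [ 0.1   0.39  0.64  1.78 -0.26  1.05  1.07]
```

Emit:
send_rows(motion=[[0,0,0,0,0,-0.1063],[0,0,0,0,0,-0.1063],[0,0,0,0,0,-0.1063],[0,0,0,0,0,-0.1063],[0,0,0,0,0,-0.1063],[0.0083,0.013,0,0,0,0],[0.0166,0.0263,0,0,0,0],[0.0166,0.0263,0,0,0,0],[0.0166,0.0263,0,0,0,0],[0.0166,0.0263,0,0,0,0]])

```text
t: 20.43
position: [0.4789, -0.2054, 0.2289]
tool_rot: [-3.141, -0.001, 2.349]
contact_force: [1.0, -0.2, -2.6]
finger_gap: 0.0579
grasp_force: 15.0
```

Emit:
send_rows(motion=[[0.0166,0.0263,0,0,0,0],[0.0166,0.0263,0,0,0,0],[0.0166,0.0263,0,0,0,0],[0.0166,0.0263,0,0,0,0],[0.0166,0.0263,0,0,0,0],[0.0166,0.0263,0,0,0,0],[0.0166,0.0263,0,0,0,0],[0.0166,0.0263,0,0,0,0],[0.0166,0.0263,0,0,0,0],[0.0166,0.0263,0,0,0,0]])

```text
t: 21.27
position: [0.5495, 0.0974, 0.2289]
tool_rot: [-3.14, -0.001, 2.35]
contact_force: [0.3, -0.3, -2.4]
finger_gap: 0.0582
grasp_force: 15.0
```

Emit:
send_rows(motion=[[0.0166,0.0263,0,0,0,0],[0.0085,0.0134,0,0,0,0],[0,0,0,0,0,0],[0,0,0,0,0,0]])

```text
t: 21.6
position: [0.5601, 0.1423, 0.2287]
tool_rot: [-3.14, -0.0, 2.352]
contact_force: [0.2, -0.9, -3.2]
finger_gap: 0.0579
grasp_force: 15.0
```

```bash
python3 m.py 0.5624 0.1399 0.115 134.6
```

```text
turn 0.0025 shift -0.0033 -0.0 0.1137 dist 0.114 rot [-3.1399e+00 -3.0000e-04  2.3517e+00] q [-0.59  0.38  0.34  1.74 -0.14  1.05  0.58]
```

Emit:
send_rows(motion=[[-0.002,0,0.02,0,0,0],[0,0,0.03,0,0,0],[0,0,0.025,0,0,0],[0,0,0.015,0,0,0],[0,0,0.008,0,0,0],[0,0,0,0,0,0],[0,0,0,0,0,0]])

```text
t: 22.18
position: [0.5622, 0.1394, 0.1318]
tool_rot: [-3.141, 0.0, 2.349]
contact_force: [-0.1, 0.0, -2.4]
finger_gap: 0.0585
grasp_force: 15.0
```

```bash
python3 m.py 0.5624 0.1399 0.0895 134.6;  python3 - <<'E'
from h import *
im=snap('side','s5.png')
cv2.imwrite('pics/s5c.png',cv2.resize(im[120:240,250:390,::-1],None,fx=5,fy=5))
im=snap('top','t5.png')
E
```

```text
turn -0.0006 shift 0.0003 0.0005 0.0423 dist 0.042 rot [-3.1412e+00  4.0000e-04  2.3486e+00] q [-0.55  0.49  0.31  1.84 -0.19  0.84  0.62]
```

View pics/s5c.png

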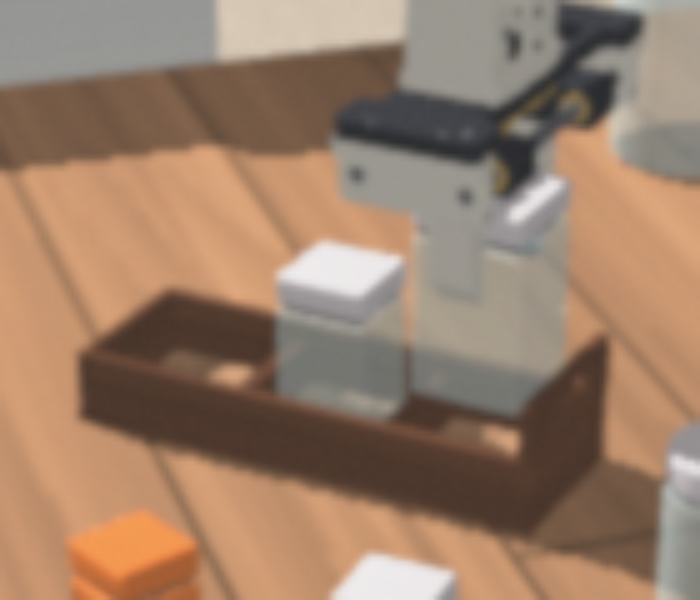

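The large jar hangs over the tall-end bay, with its bottom edge running from (413,395) to (520,415) in the crop. The medium jar stands in the middle bay. I'll check the clearance to the tall board by projection.

```bash
python3 - <<'E'
from h import *
np.set_printoptions(precision=1,suppress=True)
a=np.radians(-45.4); u=np.array([np.cos(a),np.sin(a)]); n=np.array([-u[1],u[0]]); M=np.array([.5036,.1996])
pr=lambda c,s,t,z:(px('side',[*(c+s*u+t*n),z])-[250,120])*5
H=M+.084*u; T=np.array([.5622,.1394])
print('jar bottom near L,R',pr(T,-.029,-.029,.052),pr(T,.029,-.029,.052),'far R top',pr(T,.029,.029,.156))
print('board near outer/inner top',pr(M,.130,-.046,.07),pr(M,.122,-.046,.07),'far outer top',pr(M,.130,.046,.07),'near outer bottom',pr(M,.130,-.046,0))
print('low near top',pr(M,-.13,-.046,.04),'bottom',pr(M,-.13,-.046,0),'low far top',pr(M,-.13,.046,.04))
print('med lid',[pr(M,s,t,.097) for s,t in [(-.025,-.025),(.025,-.025),(.025,.025),(-.025,.025)]])
E
```

```text
jar bottom near L,R [404.  394.4] [511.1 420.2] far R top [568.5 177.8]
board near outer/inner top [530.1 408.9] [514.7 405.3] far outer top [607.1 332.4] near outer bottom [525.4 536.5]
low near top [ 70.4 351.4] bottom [ 74.7 419.8] low far top [162.9 283.9]
med lid [array([265.1, 275.5]), array([354.2, 295.6]), array([400.6, 257.6]), array([313.2, 238.6])]
```

The projection agrees with the picture to about 2 mm. I'll shift 2 mm away from the tall board and lower the jar.

Emit:
send_rows(motion=[[0.002,0.0005,0.006,0,0,0],[0,0,0.01,0,0,0],[0,0,0.01,0,0,0],[0,0,0.008,0,0,0],[0,0,0.005,0,0,0],[0,0,0,0,0,0],[0,0,0,0,0,0]])

```text
t: 22.87
position: [0.5608, 0.1421, 0.0919]
tool_rot: [-3.141, -0.0, 2.35]
contact_force: [0.6, -1.2, -2.6]
finger_gap: 0.0584
grasp_force: 15.0
```

```bash
python3 m.py 0.561 0.1413 0.0893 134.6
```

```text
turn 0.0007 shift -0.0007 -0.0004 0.0026 dist 0.003 rot [-3.1406e+00 -3.0000e-04  2.3499e+00] q [-0.54  0.54  0.29  1.87 -0.21  0.76  0.64]
```

Emit:
send_rows(motion=[[-0.0007,0,0.002,0,0,0],[0,0,0.0012,0,0,0],[0,0,0,0,0,0],[0,0,0,0,0,0]])

```text
t: 23.2
position: [0.5616, 0.1418, 0.0894]
tool_rot: [3.141, 0.0, 2.35]
contact_force: [-0.0, 0.2, -2.8]
finger_gap: 0.0581
grasp_force: 15.0
```

Emit:
send_rows(motion=[[0,0,0,0,0,0],[0,0,0,0,0,0],[0,0,0,0,0,0],[0,0,0,0,0,0],[0,0,0,0,0,0],[0,0,0,0,0,0]], claw=0.9)

```text
t: 23.7
position: [0.5616, 0.1418, 0.0893]
tool_rot: [3.141, 0.0, 2.35]
contact_force: [0.3, 0.8, -0.1]
finger_gap: 0.0867
grasp_force: 0.0
```

Emit:
send_rows(motion=[[0,0,-0.01,0,0,0],[0,0,-0.02,0,0,0],[0,0,-0.03,0,0,0],[0,0,-0.03,0,0,0],[0,0,-0.03,0,0,0],[0,0,-0.01,0,0,0],[0,0,0,0,0,0]])

```text
t: 24.28
position: [0.5632, 0.142, 0.223]
tool_rot: [3.136, 0.002, 2.35]
contact_force: [-0.5, -0.2, -0.7]
finger_gap: 0.0871
grasp_force: 0.0
```

```bash
python3 m.py 0.4453 -0.0639 0.2 138.5
```

```text
turn -0.0675 shift -0.0481 -0.2324 0.023 dist 0.238 rot [3.1359e+00 2.3000e-03 2.3498e+00] q [-0.59  0.39  0.34  1.74 -0.15  1.03  0.59]
```

Emit:
send_rows(motion=[[0,0,0,0,0,-0.0675],[-0.006,-0.029,0,0,0,0],[-0.006,-0.029,0,0,0,0],[-0.006,-0.029,0,0,0,0],[-0.006,-0.029,0,0,0,0],[-0.006,-0.029,0,0,0,0],[-0.006,-0.029,0,0,0,0],[-0.006,-0.029,0,0,0,0],[-0.006,-0.029,0.02,0,0,0]], claw=1)

```text
t: 25.03
position: [0.4443, -0.065, 0.2008]
tool_rot: [3.139, 0.003, 2.418]
contact_force: [1.7, 0.3, -0.1]
finger_gap: 0.0918
grasp_force: 0.0
```

Emit:
send_rows(motion=[[0,0,0,0,0,0],[0,0,0,0,0,0]])

```text
t: 25.2
position: [0.4418, -0.065, 0.1981]
tool_rot: [-3.14, -0.002, 2.414]
contact_force: [0.7, 1.0, -0.1]
finger_gap: 0.0918
grasp_force: 0.0
```

```bash
python3 m.py 0.4453 -0.0639 0.061 138.5
```

```text
turn -0.0031 shift -0.0019 0.0032 0.1371 dist 0.137 rot [-3.1396e+00 -2.2000e-03  2.4142e+00] q [-0.32  0.2   0.41  2.08 -0.1   0.88  0.99]
```

Emit:
send_rows(motion=[[-0.002,0.002,0.02,0,0,0],[0,0,0.03,0,0,0],[0,0,0.03,0,0,0],[0,0,0.03,0,0,0],[0,0,0.026,0,0,0],[0,0,0,0,0,0],[0,0,0,0,0,0]])

```text
t: 25.78
position: [0.446, -0.063, 0.0625]
tool_rot: [-3.139, -0.003, 2.418]
contact_force: [0.3, -0.0, 0.0]
finger_gap: 0.0922
grasp_force: 0.0
```

Emit:
send_rows(motion=[[0,0,0,0,0,0],[0,0,0,0,0,0],[0,0,0,0,0,0],[0,0,0,0,0,0],[0,0,0,0,0,0],[0,0,0,0,0,0],[0,0,0,0,0,0],[0,0,0,0,0,0]], claw=-1)

```text
t: 26.45
position: [0.4466, -0.0636, 0.0633]
tool_rot: [3.141, 0.0, 2.417]
contact_force: [-0.2, -0.6, -0.7]
finger_gap: 0.0428
grasp_force: 0.0
```

Emit:
send_rows(motion=[[0,0,-0.01,0,0,0],[0,0,-0.02,0,0,0],[0,0,-0.02,0,0,0],[0,0,-0.025,0,0,0],[0,0,-0.025,0,0,0],[0,0,-0.025,0,0,0],[0,0,-0.025,0,0,0],[0,0,0,0,0,0]])

```text
t: 27.12
position: [0.4486, -0.064, 0.2171]
tool_rot: [3.137, 0.004, 2.417]
contact_force: [1.6, -0.2, -1.1]
finger_gap: 0.0419
grasp_force: 15.0
```

```bash
python3 m.py 0.446 0.258 0.215 134.6
```

```text
turn 0.0679 shift 0.2311 0.2242 0.0021 dist 0.322 rot [3.1371 0.0043 2.4171] q [-0.34  0.18  0.42  2.05 -0.1   0.92  0.98]
```

The fingers finished closing just as the lift began, so I'll check how the jar sits in the grip before placing it.

Emit:
send_rows(motion=[[0,0,0,0,0,0.0679],[0.021,0.0204,0,0,0,0],[0.021,0.0204,0,0,0,0],[0.021,0.0204,0,0,0,0],[0.021,0.0204,0,0,0,0],[0.021,0.0204,0,0,0,0],[0.021,0.0204,0,0,0,0],[0.021,0.0204,0,0,0,0],[0.021,0.0204,0,0,0,0],[0.021,0.0204,0,0,0,0]])

```text
t: 27.95
position: [0.4438, 0.201, 0.2125]
tool_rot: [-3.141, -0.0, 2.35]
contact_force: [0.6, -0.4, -1.6]
finger_gap: 0.042
grasp_force: 15.0
```

Emit:
send_rows(motion=[[0.021,0.0204,0,0,0,0],[0.021,0.0204,0,0,0,0],[0,0,0.03,0,0,0],[0,0,0.03,0,0,0],[0,0,0.02,0,0,0],[0,0,0.01,0,0,0],[0,0,0,0,0,0],[0,0,0,0,0,0]])

```text
t: 28.62
position: [0.4441, 0.2581, 0.1232]
tool_rot: [-3.141, -0.0, 2.349]
contact_force: [0.1, 0.0, -0.6]
finger_gap: 0.0416
grasp_force: 15.0
```

```bash
python3 m.py 0.446 0.258 0.0725 134.6;  python3 - <<'E'
from h import *
np.set_printoptions(precision=1,suppress=True)
im=snap('side','s6.png')
cv2.imwrite('pics/s6c.png',cv2.resize(im[120:240,250:390,::-1],None,fx=5,fy=5))
a=np.radians(-45.4); u=np.array([np.cos(a),np.sin(a)]); n=np.array([-u[1],u[0]])
p=ctrl.get_obs()["position"]
for b in (.0633,.0583): print('bottom near L,R',[(px('side',[*(p[:2]+s*u-.021*n),p[2]-b])-[250,120])*5 for s in (-.021,.021)])
E
```

```text
turn -0.0 shift -0.0014 0.0013 0.0507 dist 0.051 rot [-3.1407 -0.      2.3492] q [-0.8   0.41  0.22  2.   -0.13  0.75  0.28]
bottom near L,R [array([135.7, 307. ]), array([205.9, 323.6])]
bottom near L,R [array([135.3, 298.3]), array([205.6, 314.8])]
```

View pics/s6c.png

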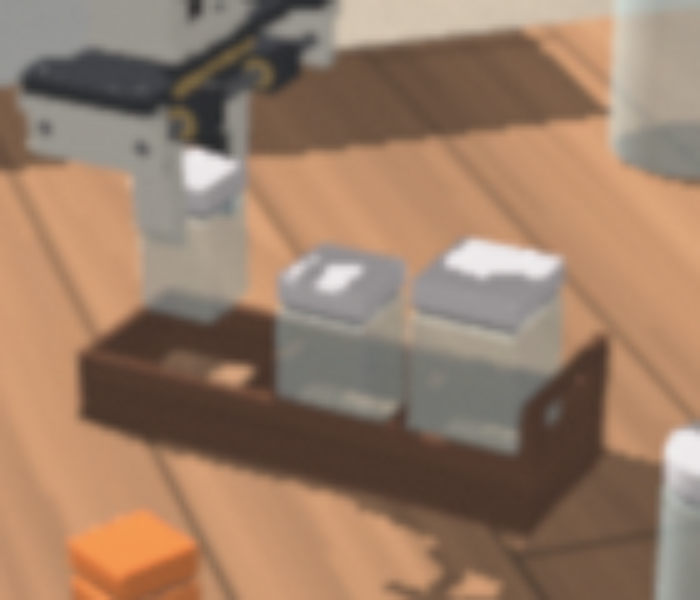

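The large and medium jars stand squarely in their bays. The small jar hangs straight with its bottom edge from (145,305) to (210,322), which matches no slip. Lowering.

Emit:
send_rows(motion=[[-0.0012,0.001,0.01,0,0,0],[0,0,0.015,0,0,0],[0,0,0.012,0,0,0],[0,0,0.006,0,0,0],[0,0,0.004,0,0,0],[0,0,0,0,0,0],[0,0,0,0,0,0]])

```text
t: 29.25
position: [0.4459, 0.2584, 0.0766]
tool_rot: [3.141, 0.0, 2.349]
contact_force: [-0.1, -0.3, -1.7]
finger_gap: 0.0422
grasp_force: 15.0
```

```bash
python3 m.py 0.446 0.258 0.0725 134.6
```

```text
turn 0.0003 shift -0.0003 -0.0002 0.0041 dist 0.004 rot [3.1410e+00 1.0000e-04 2.3495e+00] q [-0.78  0.48  0.2   2.03 -0.15  0.64  0.3 ]
```

Emit:
send_rows(motion=[[0,0,0.002,0,0,0],[0,0,0.002,0,0,0],[0,0,0,0,0,0],[0,0,0,0,0,0]])

```text
t: 29.58
position: [0.446, 0.2585, 0.0725]
tool_rot: [3.141, 0.0, 2.35]
contact_force: [1.5, 0.0, -0.4]
finger_gap: 0.0417
grasp_force: 15.0
```

Emit:
send_rows(motion=[[0,0,0,0,0,0],[0,0,0,0,0,0],[0,0,0,0,0,0],[0,0,0,0,0,0],[0,0,0,0,0,0],[0,0,0,0,0,0]], claw=0.9)

```text
t: 30.08
position: [0.4456, 0.2582, 0.0722]
tool_rot: [-3.142, -0.0, 2.35]
contact_force: [1.4, 0.4, -0.0]
finger_gap: 0.0774
grasp_force: 0.0
```

Emit:
send_rows(motion=[[0,0,-0.01,0,0,0],[0,0,-0.02,0,0,0],[0,0,-0.03,0,0,0],[0,0,-0.03,0,0,0],[0,0,-0.03,0,0,0],[0.03,0,-0.03,0,0,0],[0.035,0,0,0,0,0],[0.035,0,0,0,0,0],[0.035,0,0,0,0,0],[0.035,0,0,0,0,0]])

```text
t: 30.92
position: [0.3254, 0.3797, 0.2229]
tool_rot: [3.14, -0.0, 2.349]
contact_force: [0.2, 0.6, 0.7]
finger_gap: 0.087
grasp_force: 0.0
```

Emit:
send_rows(motion=[[0.035,0,0,0,0,0],[0.035,0,0,0,0,0],[0.035,0,0,0,0,0],[0,0,0,0,0,0],[0,0,0,0,0,0]])

```text
t: 31.33
position: [0.2509, 0.4549, 0.2222]
tool_rot: [3.141, -0.0, 2.354]
contact_force: [1.1, -0.4, 0.7]
finger_gap: 0.0875
grasp_force: 0.0
```

```bash
python3 - <<'E'
from h import *
for c in ('top','side'):
    im=snap(c,c+'9.png')
    for q in 'square_large square_medium square_small round_large round_medium round_small'.split():
        for d in ctrl.spot_in(c,q):
            if d['p']>.5: print(c,q,round(d['p'],2),w(c,d['at']).round(4))
E
```

```text
top square_large 0.94 [0.5531 0.1342 0.1164]
top square_medium 0.89 [0.498  0.1929 0.0981]
top square_medium 0.57 [0.4444 0.2493 0.0832]
top square_small 0.83 [ 0.3602 -0.1727  0.0749]
top square_small 0.73 [ 0.2575 -0.2238  0.0787]
top square_small 0.73 [0.3497 0.0046 0.076 ]
top square_small 0.72 [0.443  0.253  0.0869]
top square_small 0.63 [ 0.3567 -0.0882  0.0736]
top round_large 0.58 [ 0.597  -0.0436  0.1067]
top round_medium 0.97 [ 0.5789 -0.1872  0.0941]
top round_medium 0.72 [ 0.5962 -0.0419  0.1067]
top round_small 0.84 [ 0.4498 -0.1995  0.0773]
side square_large 0.7 [0.5504 0.1285 0.086 ]
side square_large 0.54 [ 0.5963 -0.0665  0.0712]
side square_medium 0.94 [0.4967 0.1888 0.0695]
side square_small 0.89 [0.4385 0.249  0.065 ]
side square_small 0.85 [ 0.2573 -0.238   0.0549]
side square_small 0.75 [ 0.3597 -0.1955  0.0524]
side square_small 0.63 [ 0.3482 -0.1052  0.0549]
side square_small 0.58 [ 0.3428 -0.0053  0.0555]
side round_large 0.94 [ 0.5952 -0.0655  0.0697]
side round_medium 0.94 [ 0.5738 -0.2073  0.0652]
side round_small 0.76 [ 0.4525 -0.2172  0.0546]
```

View pics/top9.png

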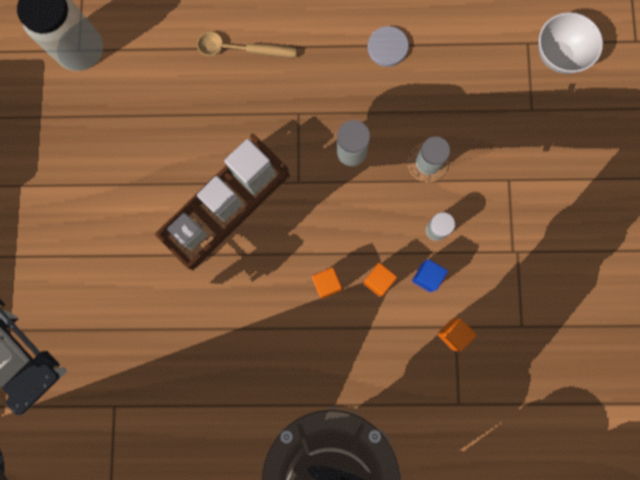

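View pics/side9.png

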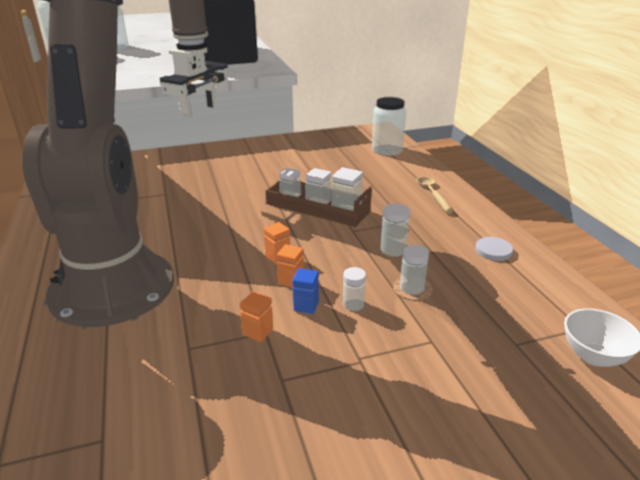

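Both views show the large, medium and small square jars upright in their bays: top view (250,165), (218,198), (187,232). The medium round jar is on the mat at (432,157), the other round jars haven't moved, and the gripper is clear.

```bash
python3 -c "from station import ctrl; print(ctrl.hand_in())"
```

```text
the job is handed in; nothing more can be done
None
```

The job is handed in, with no verdict returned: the last pictures show the three square jars upright in the caddy in size order (largest at the tall end), the medium round jar upright on the mat, and the other two round jars where they started.

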